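# Start a timed weighing on the bench balance

### The job

Start a timed weighing with light touches of the fingertips: on the balance, press the round power key down until it stays down, then press the long bar-shaped zero key right down and let it spring back up, then tap down the plunger on top of the round bench timer so that it stays down. Press gently, do not press the square key, do not pick up or shift the timer, leave the vial on the pan and all the other things where they stand, and finish clear of everything.

Things in the scene. Friction and masses are not known exactly. Their poses are not given: they have to be found in the camera images.
- balance: White electronic balance, fixed, 300 (x) by 250 (y) mm. Origin: centre of underside, on the table; x to its rear, z up. On its flat front panel (55 mm high) three black keys in a row along y at x = -110 mm, y = -68, 0, 68 mm; which is where varies. Behind: deck 64 mm high, display to 72 mm, round steel pan 130 mm across, top 75 mm high, centre at x = 65 mm, a vial on it.
- power_unit: Grey base plate of the round power key on the balance's front panel: disc 35 mm across, 3 mm thick, fixed; the black key is in its middle. Origin at the centre of its underside, 55 mm above the table; x to the balance's rear, y along the row of keys.
- zero_unit: Grey base plate of the long bar-shaped zero key on the balance's front panel: 28 mm (x) by 56 mm (y), 3 mm thick, fixed; the black key is in its middle. Origin at the centre of its underside, 55 mm above the table; x to the balance's rear, y along the row of keys.
- mode_unit: Grey base plate of the square mode key on the balance's front panel: 34 mm by 34 mm, 3 mm thick, fixed; the black key is in its middle. Origin at the centre of its underside, 55 mm above the table; x to the balance's rear, y along the row of keys.
- power_top (a point): Centre of the top face of the round power key, 26 mm across. 18 mm above the panel (73 mm above the table) when up; it goes down with the key.
- zero_top (a point): Centre of the top face of the bar-shaped zero key, 18 mm (x) by 46 mm (y). 18 mm above the panel (73 mm above the table) when up; it goes down with the key.
- mode_top (a point): Centre of the top face of the square mode key, 24 mm by 24 mm (not to be pressed). 18 mm above the panel (73 mm above the table) when up; it goes down with the key.
- power_key (a joint): How far the round power key is down, in m: 0 up, 0.008 fully down. Its soft cap gives 1 mm per 3 N besides, up to 5 mm. Moves straight down against about 2.5 N of friction and stays where it is left; counts as on beyond 0.005. Delicate: under 20 N.
- zero_key (a joint): How far the bar-shaped zero key is down, in m: 0 up, 0.008 fully down. Its soft cap gives 1 mm per 3 N besides, up to 5 mm. Sprung: about 1 N to start, 4.2 N fully down, comes back up when let go; counts as pressed beyond 0.004, held 0.1 s. Delicate: under 20 N.
- mode_key (a joint): How far the square mode key is down, in m: 0 up, 0.008 fully down. Its soft cap gives 1 mm per 3 N besides, up to 5 mm. Sprung like the zero key; must not be pressed.
- timer: Loose round white bench timer, a low puck 92 mm across and 40 mm high with a rubber foot, about 0.6 kg, with a black round plunger on top. Origin at the centre of its underside, z up; a small display on its -x side.
- plunger_top (a point): Centre of the flat top of the timer's plunger, 38 mm across; 58 mm above the table when up, 18 mm above the timer's housing (14 mm above a grey collar 48 mm across). Goes down with the plunger.
- plunger (a joint): How far the timer's plunger is down, in m: 0 up, 0.008 fully down. Its soft cap gives 1 mm per 3 N besides, up to 5 mm. Moves straight down against about 2.5 N of friction and stays where it is left; counts as started beyond 0.005. Delicate: under 20 N.
- vial: Bystander: small clear capped vial standing on the balance pan, 36 mm across, 45 mm high. Origin at the centre of its underside.
- flask: Bystander: stoppered conical flask, 72 mm across at the foot, 104 mm high, standing about 120 mm from the middle of the timer. Origin at the centre of its underside.
- jar: Bystander: brown jar with a black cap, 52 mm across, 70 mm high, about 105 mm from the middle of the timer. Origin at the centre of its underside.
- petri: Bystander: closed clear petri dish, 86 mm across, 16 mm high, about 125 mm behind the middle of the timer. Origin at the centre of its underside.
- beaker: Bystander: empty glass beaker, 68 mm across, 90 mm high, off to the left. Origin at the centre of its underside.
- bottle: Bystander: white bottle, 68 mm across, 160 mm high, off to the left. Origin at the centre of its underside.
- spatula: Bystander: spatula lying on the table off to the right. Origin on its underside.
Not all that is in view belongs to the job. What is shaped like the timer but orange is not meant.

How it is judged:
By the outcome, as a careful person would: the job done as asked, in the order asked, and still so for the second after the job is handed in, with the robot touching nothing.
It also fails if it takes over 48 s, if anything falls off the work surface, if the arm or the gripper's body presses on something with over 40 N, if the wrist force passes 120 N, or if a joint passes its speed limit or range.

### The arm

A 7-joint arm with a two-finger parallel gripper is mounted at the origin on the work surface. World frame = base frame: x ahead of the robot, y to its left, z up, the work surface at z = 0. Lengths are in m, angles in rad, forces in N, time in s.
With the tool pointing down it reaches from about 0.425 to 1.025 m from the base axis. Payload 9.4 kg.
Tool frame: the origin (TCP) lies midway between the tips of the shut fingers; the grasp point (between the pads) lies bot.grasp_offset behind it (bot.grasp_offset is the distance from the TCP to the grasp point, in m); z points along the fingers, y is the line along which they close (so a half turn about z gives the same grasp; the last joint's range is limited). The gripper opens to 93 mm and grips with 3 to 60 N. Pads are 15 mm wide; open, the fingers measure 128 mm over their backs; the gripper's body (75 mm by 188 mm) begins 65 mm behind the grasp point.
Start: joints at [1.197, 0.599, -0.003, 1.599, 0.002, 0.943, -0.08], TCP at [0.212, -0.693, 0.219] pointing down, gripper open.
Joint ranges: [-2.57, 2.57], [-0.35, 1.97], [-1.29, 1.29], [0.11, 2.56], [-1.05, 4.19], [0.11, 1.86], [-2.63, 2.63]. Speed limits (rad/s): [2.22, 2.22, 3.01, 3.01, 3.14, 3.14, 3.14].

### API

Orientations are given as [roll, pitch, yaw] about the fixed x, y, z axes, in that order (R = Rz(yaw) Ry(pitch) Rx(roll)).
In Python, from bench import bot gives the robot as it stands.
- The arm moves only by the tool play_rows, never from a script. Its argument "steps" is a list of rows, each an object with "delta_pos": the shift along the world's x, y, z in mm, a list of three; "rot": the turn, a rotation vector about the world's x, y, z in rad, a list of three; "gripper": the finger opening in mm, from 0 to 93. A call has exactly 8 rows; each row shifts and turns the commanded pose from where the row before left it; what a row does not reach is not made up. A row lasts 1/8 s, in which the tool goes at most 62.5 mm and 10.7 degrees, less where a joint would pass 70% of its speed; a pose out of reach is approached as far as the arm can. A call with a gripper value outside its range is refused whole. The fingers move at their own pace and stop on an object; "force" is the grip in N (left out, the last holds). Time passes only in rows, so rows that do not move let the fingers close, or fill a call up. It gives the time, the measured TCP pose, the force, the opening and the grip force at its end, in the units of the state.
- bot.get_state(): the state, without advancing time (a new reading comes with each control period).
- bot.read_camera(name): name is "scene" or "top" or "wrist"; returns (picture, depth): 400x640x3 uint8, red, green, blue; 400x640 float32, m along the optical axis (not along the pixel's ray), 0 where there is no reading.
- bot.camera_info(name): a dict with "K" (3x3 intrinsics, pixels), "R" (3x3) and "t" (3): a world point X has camera coordinates R X + t; the wrist camera has in their place "tool_from_camera" (4x4, takes a point from camera to tool coordinates, whose origin is the TCP and whose axes are the flange's). Camera axes: x right, y down, z forward; pixel columns grow to the right and rows downward; lengths in m; the calibration is good to about 2 mm. A picture is of the moment at which its call begins: read the wrist's pose just before it. camera_info takes no time and is no camera call.
- bot.close_job(): hands the job in; it is judged then, once.
Trained networks look in the newest picture that a camera, given by its name, has taken for a name from the list of things; names that differ only in an ending like _2 or _b are one class to them, and where a whole thing is asked for, a point or a joint stands for the part that bears it (a point fixed in the world has none). Each returns a list of dicts, best first, with "p" (0 to 1); they miss things now and then, are a little off and sometimes report something else, mostly with a low value. They report only what shows in the picture. A call takes as long as a camera call. They do not tell look-alikes from the thing itself.
- bot.search_frame(camera, name): "location" ([row, column] as shares, 0 to 1, of the picture: columns of its width, rows of its height, amid what is visible of it).
- bot.tip_of(camera, name): "location" ([row, column] as shares, 0 to 1, of the picture: columns of its width, rows of its height: a listed point, or the origin of a listed thing).
The state is a dict: "time_s": time; "q": joint angles; "joint_vel": joint speeds; "joint_efforts": joint torques, N m; "tcp_pos": TCP position; "tcp_rot": TCP orientation; "ft_force": force on the tool from outside, world axes, zero at the start; "torque": the same for the moment, N m; "opening": finger opening in m; "finger_force": force on a finger pad.
Only numpy, scipy, OpenCV 4.12 (cv2) and the standard library are available. Lean on these libraries where they do the work, as an engineer would, in place of code of your own. Each camera call takes 0.05 s, during which the arm holds its last target. There are 200 camera calls.

## Working session

There is one attempt and no reset: what is moved stays moved. The work goes in short steps, Python scripts to look and compute and a tool call to move; the robot and the scene stay as the last step left them, time stands still between calls to the robot, and variables do not carry over. Pictures are saved under pics/ and viewed, at most 10 in all, crops included, and the job is handed in when it is done.

Besides the shell and the picture viewer there is one more tool, called as name(argument=value, ...) on one line, values as JSON. play_rows: Moves the arm, as the interface text tells. Its arguments: {"type":"object","properties":{"steps":{"type":"array"},"force":{"type":"number"}},"required":["steps"]}

```bash
mkdir -p pics; cat > h.py <<'E'
import numpy as np,cv2
from bench import bot
def proj(cam,rc,d=None,z=None):
    i=bot.camera_info(cam);K=i["K"];R=np.array(i["R"]);t=np.array(i["t"])
    r=np.linalg.inv(K)@np.array([rc[1]*640,rc[0]*400,1.])
    c=-R.T@t;w=R.T@r
    if z is not None: return c+w*(z-c[2])/w[2]
    return R.T@(r*d-t)
E
python3 - <<'E'
from h import *
ims=[]
for c in("top","scene"):
    p,d=bot.read_camera(c);np.save(f"{c}_d.npy",d);cv2.imwrite(f"pics/{c}0.png",p[:,:,::-1])
    for n,z in(("power_top",.073),("zero_top",.073),("mode_top",.073),("plunger_top",.058),("balance",0),("timer",0)):
        for o in bot.tip_of(c,n)[:3]:
            l=o["location"];print(c,n,round(o["p"],2),np.round([l[0]*400,l[1]*640],0),np.round(proj(c,l,z=z),3), round(float(d[min(399,int(l[0]*400)),min(639,int(l[1]*640))]),3))
s=bot.get_state();print(s["time_s"],s["tcp_pos"],s["tcp_rot"],s["opening"],bot.grasp_offset,s["ft_force"])
E
```

```text
top power_top 0.62 [214. 278.] [0.5   0.123 0.073] 1.407
top power_top 0.45 [200. 371.] [ 0.562 -0.215  0.073] 1.438
top zero_top 0.59 [213. 237.] [0.501 0.268 0.073] 1.403
top mode_top 0.41 [218. 259.] [0.486 0.19  0.073] 1.401
top plunger_top 0.5 [163. 343.] [ 0.701 -0.111  0.058] 1.454
top plunger_top 0.41 [199. 372.] [ 0.569 -0.217  0.058] 1.435
top plunger_top 0.38 [238. 367.] [ 0.425 -0.203  0.058] 1.411
top balance 0.2 [215. 240.] [0.501 0.271 0.   ] 1.4
top timer 0.91 [203. 370.] [ 0.562 -0.219  0.   ] 1.434
top timer 0.69 [242. 365.] [ 0.413 -0.2    0.   ] 1.409
top timer 0.65 [164. 340.] [ 0.709 -0.104  0.   ] 1.452
scene power_top 0.6 [327. 429.] [0.557 0.477 0.073] 1.076
scene power_top 0.39 [231. 374.] [0.492 0.134 0.073] 1.328
scene zero_top 0.52 [260. 403.] [0.485 0.268 0.073] 1.26
scene mode_top 0.6 [247. 385.] [0.502 0.203 0.073] 1.274
scene plunger_top 0.66 [169. 339.] [ 0.418 -0.212  0.058] 1.6
scene plunger_top 0.61 [209. 277.] [ 0.7   -0.107  0.058] 1.426
scene plunger_top 0.4 [184. 301.] [ 0.574 -0.193  0.058] 1.527
scene balance 0.87 [274. 348.] [0.607 0.188 0.   ] 1.189
scene balance 0.45 [192. 301.] [ 0.562 -0.22   0.   ] 1.525
scene timer 0.97 [192. 304.] [ 0.554 -0.215  0.   ] 1.472
scene timer 0.76 [185. 339.] [ 0.422 -0.196 -0.   ] 1.579
scene timer 0.58 [223. 285.] [ 0.681 -0.097  0.   ] 1.398
0.7 [ 0.21203967 -0.69332517  0.21865256] [3.14148152e+00 6.60702689e-05 2.96844096e-01] 0.0931800701991085 0.0188 [-0.19892455 -0.32196738 -0.98432726]
```

```bash
python3 - <<'E'
import cv2
a=cv2.imread("pics/top0.png")[120:280,200:420]
cv2.imwrite("pics/topc.png",cv2.resize(a,(800,582),interpolation=cv2.INTER_CUBIC))
E
```

```text
(no output)
```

View pics/topc.png

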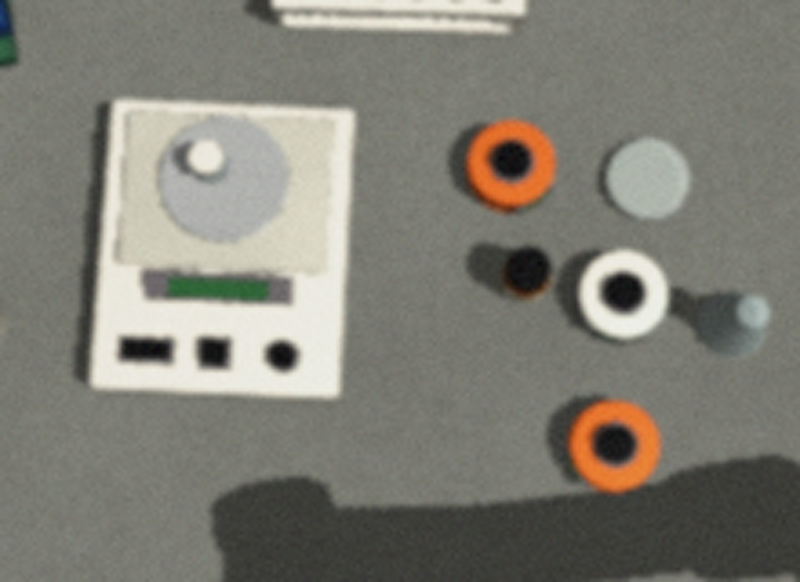

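View pics/scene0.png

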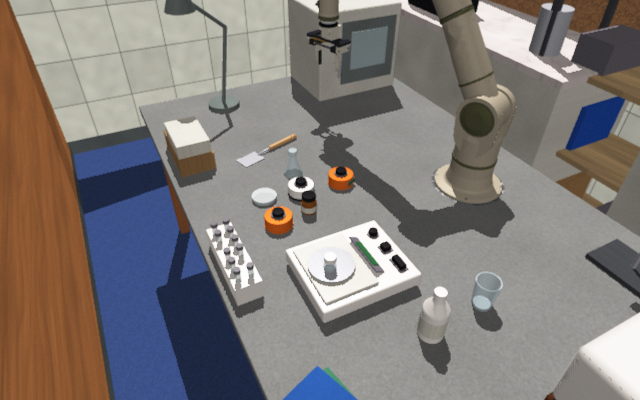

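Top picture: the white timer is at about (row 200, col 371). The orange look-alikes are at (164, 340) and (242, 367), so the white one fits. On the balance the round key is at (217.5, 277.5), the square key at (217, 258.5) and the bar key at (216, 240). I'll shut the fingers and go above the power key.

play_rows(steps=[{"delta_pos":[17,51,0],"rot":[0,0,-0.021],"gripper":0},{"delta_pos":[17,51,0],"rot":[0,0,-0.021],"gripper":0},{"delta_pos":[17,51,0],"rot":[0,0,-0.021],"gripper":0},{"delta_pos":[17,51,0],"rot":[0,0,-0.021],"gripper":0},{"delta_pos":[17,51,0],"rot":[0,0,-0.021],"gripper":0},{"delta_pos":[17,51,0],"rot":[0,0,-0.021],"gripper":0},{"delta_pos":[17,51,0],"rot":[0,0,-0.021],"gripper":0},{"delta_pos":[17,51,0],"rot":[0,0,-0.021],"gripper":0}], force=10)

```text
time_s: 1.7
tcp_pos: [0.3486, -0.2838, 0.219]
tcp_rot: [3.141, -0.001, 0.128]
ft_force: [0.6, -0.6, -0.4]
opening: 0.0177
finger_force: 0.0
```

play_rows(steps=[{"delta_pos":[17,51,0],"rot":[0,0,-0.021],"gripper":0},{"delta_pos":[17,51,0],"rot":[0,0,-0.021],"gripper":0},{"delta_pos":[17,51,0],"rot":[0,0,-0.021],"gripper":0},{"delta_pos":[17,51,0],"rot":[0,0,-0.021],"gripper":0},{"delta_pos":[17,51,0],"rot":[0,0,-0.021],"gripper":0},{"delta_pos":[17,51,0],"rot":[0,0,-0.021],"gripper":0},{"delta_pos":[17,51,0],"rot":[0,0,-0.021],"gripper":0},{"delta_pos":[17,51,0],"rot":[0,0,-0.021],"gripper":0}])

```text
time_s: 2.7
tcp_pos: [0.4846, 0.1245, 0.2189]
tcp_rot: [-3.141, -0.001, -0.04]
ft_force: [0.6, -0.6, -0.7]
opening: 0.0006
finger_force: 0.0
```

```bash
cat >> h.py <<'E'
from scipy.spatial.transform import Rotation as Ro
def wproj(s,px,z):
    i=bot.camera_info("wrist");T=np.array(i["tool_from_camera"])
    r=T[:3,:3]@np.linalg.inv(i["K"])@np.array([px[1],px[0],1.])
    W=Ro.from_euler("xyz",s["tcp_rot"]).as_matrix()
    c=W@T[:3,3]+s["tcp_pos"];w=W@r
    return c+w*(z-c[2])/w[2]
def black(s,p,z,name):
    g=p.max(2);m=(g<55).astype(np.uint8)
    n,_,st,ce=cv2.connectedComponentsWithStats(m)
    for k in range(1,n):
        if st[k,4]>150:
            c=wproj(s,(ce[k][1],ce[k][0]),z);print("blob",st[k],np.round(ce[k],1),np.round(c,4))
    cv2.imwrite(f"pics/{name}.png",p[:,:,::-1])
E
python3 - <<'E'
from h import *
s=bot.get_state();p,d=bot.read_camera("wrist");print(s["time_s"],s["tcp_pos"],s["tcp_rot"],s["opening"],s["ft_force"])
black(s,p,.073,"w1");np.save("w1d.npy",d)
for n in("power_top","zero_top","mode_top"):
    for o in bot.tip_of("wrist",n)[:2]:
        l=o["location"];px=(l[0]*400,l[1]*640);print(n,round(o["p"],2),np.round(px),wproj(s,px,.073).round(4))
E
```

```text
2.7 [0.48457865 0.12446259 0.21894217] [-3.14142703e+00 -7.71619271e-04 -3.99587741e-02] 0.0005674064567831921 [ 0.55856733 -0.59904611 -0.67831207]
blob [ 545   40   95   98 3629] [586.   73.6] [ 0.5811 -0.1116  0.073 ]
blob [534  47  21  52 363] [541.   74.3] [ 0.5821 -0.0729  0.073 ]
blob [ 154   99  107   33 1260] [190.8 110.7] [0.5636 0.2336 0.073 ]
blob [230 169  30  29 764] [245.1 183.3] [0.4959 0.1918 0.073 ]
blob [302 168  28  29 616] [315.4 182.2] [0.4944 0.1255 0.073 ]
blob [ 148  173   55   24 1111] [175.5 184.8] [0.497  0.2576 0.073 ]
blob [ 603  217   37   41 1076] [623.9 238. ] [ 0.4263 -0.1769  0.073 ]
blob [561 230  23  37 260] [571.3 246.1] [ 0.4196 -0.1265  0.073 ]
blob [312 243  10 105 716] [316.5 298.9] [0.3699 0.1293 0.073 ]
blob [    0   278   311   111 20559] [195.8 333.2] [0.3328 0.2611 0.073 ]
blob [  323   278   317   103 18664] [438.6 330.5] [ 0.3263 -0.0005  0.073 ]
power_top 0.6 [186. 316.] [0.4911 0.1251 0.073 ]
zero_top 0.76 [187. 173.] [0.495  0.2599 0.073 ]
mode_top 0.68 [182. 245.] [0.4967 0.1918 0.073 ]
```

View pics/w1.png

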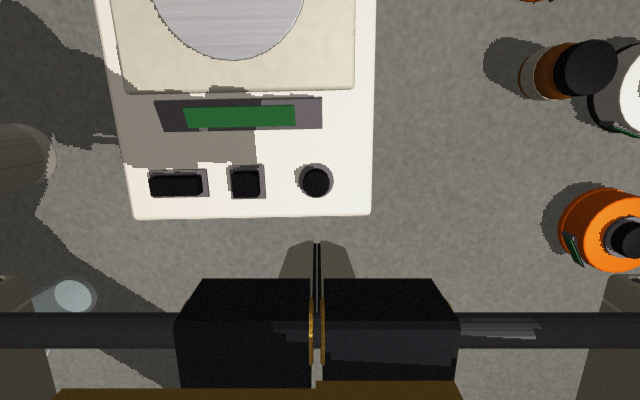

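The wrist picture shows the round key at (315, 182), the square key at (245, 183) and the bar key at (176, 185). Power is at about (0.494, 0.1245), and the spacing fits the given 68 mm. Descending over it.

play_rows(steps=[{"delta_pos":[4,0,-20],"rot":[0,0,0],"gripper":0},{"delta_pos":[5,0,-30],"rot":[0,0,0],"gripper":0},{"delta_pos":[0,0,-30],"rot":[0,0,0],"gripper":0},{"delta_pos":[0,0,-25],"rot":[0,0,0],"gripper":0},{"delta_pos":[0,0,-15],"rot":[0,0,0],"gripper":0},{"delta_pos":[0,0,-10],"rot":[0,0,0],"gripper":0},{"delta_pos":[0,0,-5],"rot":[0,0,0],"gripper":0},{"delta_pos":[0,0,0],"rot":[0,0,0],"gripper":0}])

```text
time_s: 3.9
tcp_pos: [0.4931, 0.1226, 0.0838]
tcp_rot: [-3.142, -0.0, -0.039]
ft_force: [0.3, -0.6, -0.6]
opening: 0.0005
finger_force: 0.0
```

```bash
python3 - <<'E'
from h import *
s=bot.get_state();p,d=bot.read_camera("wrist");print(s["time_s"],s["tcp_pos"],s["tcp_rot"],s["ft_force"])
black(s,p,.073,"w2")
E
```

```text
3.9 [0.49313161 0.12263547 0.08379502] [-3.14156369e+00 -1.64169351e-04 -3.92712369e-02] [ 0.26272211 -0.58002956 -0.60149028]
blob [624  47  16  59 382] [631.3  76.9] [ 0.5796 -0.0343  0.073 ]
blob [  30  112  293   52 4616] [145.8 139.3] [0.5587 0.2082 0.073 ]
blob [ 289  220   46  128 1493] [314.3 265.7] [0.4841 0.1245 0.073 ]
blob [  33  223  104   47 3608] [ 83.2 248.5] [0.4997 0.2544 0.073 ]
blob [ 172  224   54   48 2212] [197.6 247.8] [0.4976 0.1898 0.073 ]
blob [    0   278   311   111 20391] [196.2 333.3] [0.4414 0.1984 0.073 ]
blob [  323   278   317   103 18650] [438.9 330.4] [0.4379 0.0505 0.073 ]
```

View pics/w2.png

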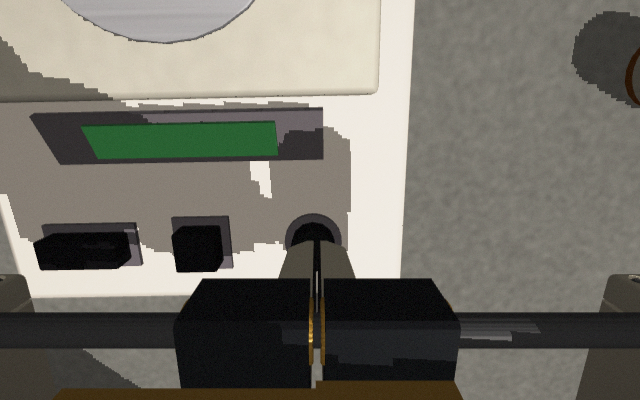

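The fingertips sit right over the round key (its ring is at about (314, 237)). Pressing it in small steps.

play_rows(steps=[{"delta_pos":[1.5,1,-6],"rot":[0,0,0],"gripper":0},{"delta_pos":[0,0,-3],"rot":[0,0,0],"gripper":0},{"delta_pos":[0,0,-2],"rot":[0,0,0],"gripper":0},{"delta_pos":[0,0,-2],"rot":[0,0,0],"gripper":0},{"delta_pos":[0,0,-2],"rot":[0,0,0],"gripper":0},{"delta_pos":[0,0,-2],"rot":[0,0,0],"gripper":0},{"delta_pos":[0,0,-1.5],"rot":[0,0,0],"gripper":0},{"delta_pos":[0,0,0],"rot":[0,0,0],"gripper":0}])

```text
time_s: 4.95
tcp_pos: [0.4946, 0.1237, 0.065]
tcp_rot: [-3.142, 0.0, -0.039]
ft_force: [0.3, 0.8, 2.2]
opening: 0.0001
finger_force: 0.8
```

play_rows(steps=[{"delta_pos":[0,0,-1],"rot":[0,0,0],"gripper":0},{"delta_pos":[0,0,-0.7],"rot":[0,0,0],"gripper":0},{"delta_pos":[0,0,0],"rot":[0,0,0],"gripper":0},{"delta_pos":[0,0,0],"rot":[0,0,0],"gripper":0},{"delta_pos":[0,0,0],"rot":[0,0,0],"gripper":0},{"delta_pos":[0,0,0],"rot":[0,0,0],"gripper":0},{"delta_pos":[0,0,0],"rot":[0,0,0],"gripper":0},{"delta_pos":[0,0,0],"rot":[0,0,0],"gripper":0}])

```text
time_s: 5.95
tcp_pos: [0.4946, 0.1237, 0.0636]
tcp_rot: [-3.141, -0.0, -0.039]
ft_force: [-0.4, 0.6, 5.2]
opening: 0.0006
finger_force: 2.6
```

Force of about 6 N at 63.6 mm: the power key is fully down. Lifting, and over to the bar key.

play_rows(steps=[{"delta_pos":[0,0,10],"rot":[0,0,0],"gripper":0},{"delta_pos":[0,0,36],"rot":[0,0,0],"gripper":0},{"delta_pos":[1,30,5],"rot":[0,0,0],"gripper":0},{"delta_pos":[1,40,0],"rot":[0,0,0],"gripper":0},{"delta_pos":[1,40,0],"rot":[0,0,0],"gripper":0},{"delta_pos":[1,25,0],"rot":[0,0,0],"gripper":0},{"delta_pos":[0,0,-20],"rot":[0,0,0],"gripper":0},{"delta_pos":[0,0,0],"rot":[0,0,0],"gripper":0}])

```text
time_s: 6.95
tcp_pos: [0.4976, 0.2583, 0.0938]
tcp_rot: [3.14, 0.002, -0.039]
ft_force: [0.6, -0.1, -0.3]
opening: 0.0006
finger_force: 0.0
```

```bash
python3 - <<'E'
from h import *
s=bot.get_state();p,d=bot.read_camera("wrist");print(s["time_s"],s["tcp_pos"],s["tcp_rot"],s["ft_force"])
black(s,p,.073,"w3")
black(s,p,.065,"w3")
E
```

```text
6.95 [0.49763035 0.25832314 0.09379359] [ 3.14010750e+00  2.01673203e-03 -3.86959042e-02] [ 0.58652235 -0.0806799  -0.32585689]
blob [ 297  125   46   35 1075] [319.1 142.7] [0.557 0.255 0.073]
blob [ 399  217   47   46 1950] [422.  240.1] [0.4977 0.1962 0.073 ]
blob [ 504  216   47   40 1441] [527.3 235.6] [0.4982 0.1342 0.073 ]
blob [ 274  223   77  125 2421] [311.8 255.2] [0.4905 0.2617 0.073 ]
blob [    0   278   311   111 20614] [195.4 333.3] [0.4384 0.339  0.073 ]
blob [  323   278   317   103 18822] [439.2 330.5] [0.4345 0.1819 0.073 ]
blob [ 297  125   46   35 1075] [319.1 142.7] [0.5562 0.2549 0.065 ]
blob [ 399  217   47   46 1950] [422.  240.1] [0.4943 0.1936 0.065 ]
blob [ 504  216   47   40 1441] [527.3 235.6] [0.4948 0.129  0.065 ]
blob [ 274  223   77  125 2421] [311.8 255.2] [0.4867 0.262  0.065 ]
blob [    0   278   311   111 20614] [195.4 333.3] [0.4325 0.3426 0.065 ]
blob [  323   278   317   103 18822] [439.2 330.5] [0.4284 0.1787 0.065 ]
```

View pics/w3.png

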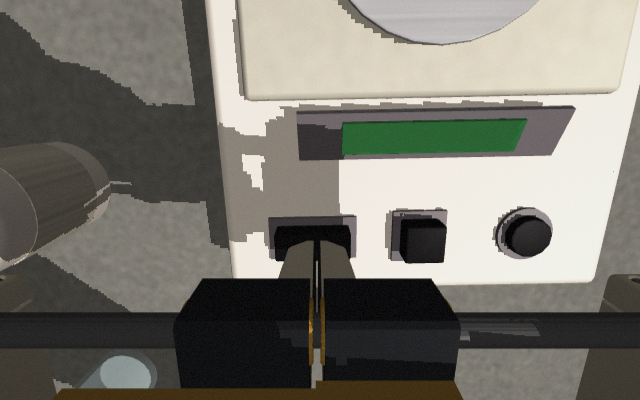

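The fingertips are over the bar key (cols 274–351, row ~238), and the power key visibly sits lower. First I'll check the tall bottle's clearance from the gripper body.

```bash
python3 - <<'E'
from h import *
print(proj("scene",(338/400,433/640),z=0), proj("scene",(291/400,440/640),z=.16), proj("scene",(306/400,484/640),z=0))
for c in("scene","top"):
    bot.read_camera(c)
    for n in("bottle","beaker"):
        for o in bot.tip_of(c,n)[:2]: print(c,n,o["p"],proj(c,o["location"],z=0))
E
```

```text
[0.52641571 0.47010031 0.        ] [0.52459042 0.4519276  0.16      ] [0.3420109  0.45346635 0.        ]
scene bottle 0.77 [0.52252498 0.44825895 0.        ]
scene beaker 0.82 [0.34476064 0.4487639  0.        ]
top bottle 0.66 [0.52798076 0.44000988 0.        ]
```

play_rows(steps=[{"delta_pos":[1.5,1,-12],"rot":[0,0,0],"gripper":0},{"delta_pos":[0,0,-7],"rot":[0,0,0],"gripper":0},{"delta_pos":[0,0,-3],"rot":[0,0,0],"gripper":0},{"delta_pos":[0,0,-3],"rot":[0,0,0],"gripper":0},{"delta_pos":[0,0,-3],"rot":[0,0,0],"gripper":0},{"delta_pos":[0,0,-2],"rot":[0,0,0],"gripper":0},{"delta_pos":[0,0,-1],"rot":[0,0,0],"gripper":0},{"delta_pos":[0,0,0],"rot":[0,0,0],"gripper":0}])

```text
time_s: 8.3
tcp_pos: [0.4998, 0.2595, 0.0635]
tcp_rot: [3.141, 0.0, -0.039]
ft_force: [-2.8, -2.0, 5.3]
opening: -0.0
finger_force: 2.7
```

play_rows(steps=[{"delta_pos":[0,0,-1],"rot":[0,0,0],"gripper":0},{"delta_pos":[0,0,0],"rot":[0,0,0],"gripper":0},{"delta_pos":[0,0,0],"rot":[0,0,0],"gripper":0},{"delta_pos":[0,0,0],"rot":[0,0,0],"gripper":0},{"delta_pos":[0,0,0],"rot":[0,0,0],"gripper":0},{"delta_pos":[0,0,0],"rot":[0,0,0],"gripper":0},{"delta_pos":[0,0,0],"rot":[0,0,0],"gripper":0},{"delta_pos":[0,0,0],"rot":[0,0,0],"gripper":0}])

```text
time_s: 9.3
tcp_pos: [0.4998, 0.2595, 0.0628]
tcp_rot: [3.141, 0.0, -0.039]
ft_force: [-2.4, -1.9, 8.0]
opening: 0.0007
finger_force: 3.8
```

The bar key is right down (8 N). Releasing and going above the timer.

play_rows(steps=[{"delta_pos":[0,0,10],"rot":[0,0,0],"gripper":0},{"delta_pos":[0,0,30],"rot":[0,0,0],"gripper":0},{"delta_pos":[0,0,40],"rot":[0,0,0],"gripper":0},{"delta_pos":[0,0,40],"rot":[0,0,0],"gripper":0},{"delta_pos":[2,-30,15],"rot":[0,0,0],"gripper":0},{"delta_pos":[5,-45,0],"rot":[0,0,0],"gripper":0},{"delta_pos":[5,-45,0],"rot":[0,0,0],"gripper":0},{"delta_pos":[5,-45,0],"rot":[0,0,0],"gripper":0}])

```text
time_s: 10.3
tcp_pos: [0.5175, 0.0935, 0.1981]
tcp_rot: [-3.141, -0.002, -0.039]
ft_force: [0.4, 0.0, 0.4]
opening: 0.0006
finger_force: 0.0
```

play_rows(steps=[{"delta_pos":[5,-45,0],"rot":[0,0,0],"gripper":0},{"delta_pos":[5,-45,0],"rot":[0,0,0],"gripper":0},{"delta_pos":[5,-45,0],"rot":[0,0,0],"gripper":0},{"delta_pos":[5,-45,0],"rot":[0,0,0],"gripper":0},{"delta_pos":[5,-45,0],"rot":[0,0,0],"gripper":0},{"delta_pos":[5,-45,0],"rot":[0,0,0],"gripper":0},{"delta_pos":[5,-40,0],"rot":[0,0,0],"gripper":0},{"delta_pos":[0,0,0],"rot":[0,0,0],"gripper":0}])

```text
time_s: 11.3
tcp_pos: [0.552, -0.2192, 0.1977]
tcp_rot: [3.14, -0.001, -0.044]
ft_force: [0.4, 1.6, -0.9]
opening: 0.0006
finger_force: 0.0
```

```bash
python3 - <<'E'
from h import *
s=bot.get_state();p,d=bot.read_camera("wrist");print(s["time_s"],s["tcp_pos"],s["tcp_rot"],s["ft_force"])
black(s,p,.058,"w4")
for o in bot.tip_of("wrist","plunger_top")[:3]:
        l=o["location"];px=(l[0]*400,l[1]*640);print(round(o["p"],2),np.round(px),wproj(s,px,.058).round(4))
E
```

```text
11.3 [ 0.55200289 -0.21921095  0.19773007] [ 3.14001526e+00 -1.08138037e-03 -4.44485056e-02] [ 0.44705058  1.55510929 -0.86300156]
blob [ 142    0   51   50 2016] [167.1  24. ] [ 0.7001 -0.1037  0.058 ]
blob [ 175  137   56   53 2326] [202.3 162.7] [ 0.5858 -0.1168  0.058 ]
blob [ 295  155   40   42 1299] [314.2 175.9] [ 0.5692 -0.2177  0.058 ]
blob [312 244  10 104 707] [316.5 298.6] [ 0.4416 -0.2143  0.058 ]
blob [    0   278   311   111 20234] [196.5 332.9] [ 0.4061 -0.0858  0.058 ]
blob [  323   278   317   103 18342] [437.8 330.5] [ 0.3978 -0.3406  0.058 ]
0.66 [177. 313.] [ 0.5678 -0.2166  0.058 ]
0.65 [ 21. 162.] [ 0.7027 -0.1001  0.058 ]
```

View pics/w4.png

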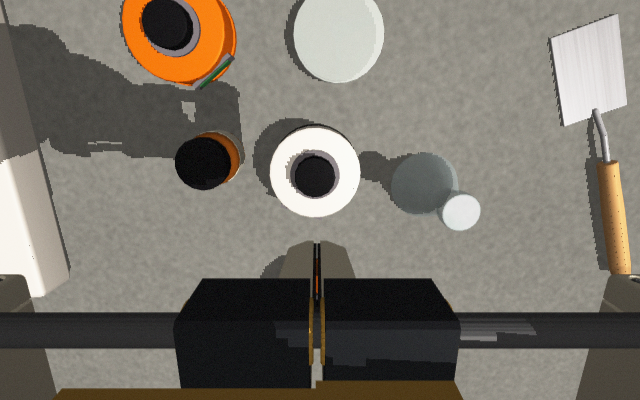

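The white timer's plunger is at (314, 176), at about (0.569, -0.2175). The jar is to its left and the flask to its right, both lower than the gripper body will be. Descending.

play_rows(steps=[{"delta_pos":[8,1,-15],"rot":[0,0,0],"gripper":0},{"delta_pos":[8,1,-25],"rot":[0,0,0],"gripper":0},{"delta_pos":[0,0,-30],"rot":[0,0,0],"gripper":0},{"delta_pos":[0,0,-25],"rot":[0,0,0],"gripper":0},{"delta_pos":[0,0,-17],"rot":[0,0,0],"gripper":0},{"delta_pos":[0,0,-10],"rot":[0,0,0],"gripper":0},{"delta_pos":[0,0,-5],"rot":[0,0,0],"gripper":0},{"delta_pos":[0,0,0],"rot":[0,0,0],"gripper":0}])

```text
time_s: 12.4
tcp_pos: [0.5682, -0.2133, 0.0706]
tcp_rot: [3.142, -0.0, -0.039]
ft_force: [1.2, 0.4, 0.6]
opening: 0.0008
finger_force: 0.0
```

```bash
python3 - <<'E'
from h import *
s=bot.get_state();p,d=bot.read_camera("wrist");print(s["time_s"],s["tcp_pos"],s["ft_force"])
cv2.imwrite("pics/w5.png",p[:,:,::-1])
E
```

```text
12.4 [ 0.56822792 -0.21330186  0.07058801] [1.21475427 0.40746472 0.62846293]
```

View pics/w5.png

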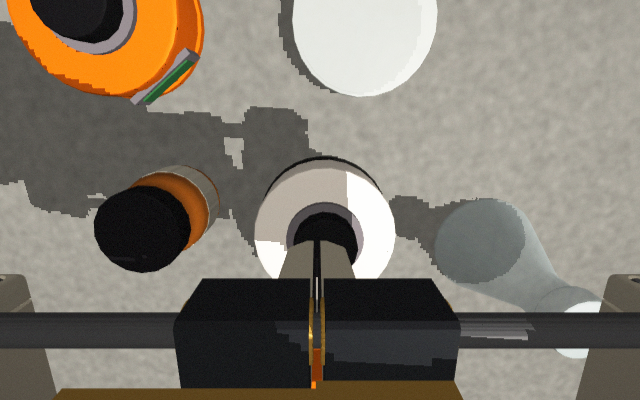

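Seen close by, the plunger (col ~325) lies about 4 mm to the right of the fingertips (col 316). Correcting, then pressing.

play_rows(steps=[{"delta_pos":[1,-4,-5],"rot":[0,0,0],"gripper":0},{"delta_pos":[0,0,-5],"rot":[0,0,0],"gripper":0},{"delta_pos":[0,0,-2.5],"rot":[0,0,0],"gripper":0},{"delta_pos":[0,0,-2],"rot":[0,0,0],"gripper":0},{"delta_pos":[0,0,-2],"rot":[0,0,0],"gripper":0},{"delta_pos":[0,0,-2],"rot":[0,0,0],"gripper":0},{"delta_pos":[0,0,-2],"rot":[0,0,0],"gripper":0},{"delta_pos":[0,0,-0.5],"rot":[0,0,0],"gripper":0}])

```text
time_s: 13.45
tcp_pos: [0.5689, -0.2174, 0.0494]
tcp_rot: [3.141, 0.0, -0.039]
ft_force: [-1.5, -0.9, 3.3]
opening: 0.0003
finger_force: 1.7
```

play_rows(steps=[{"delta_pos":[0,0,-0.8],"rot":[0,0,0],"gripper":0},{"delta_pos":[0,0,0],"rot":[0,0,0],"gripper":0},{"delta_pos":[0,0,0],"rot":[0,0,0],"gripper":0},{"delta_pos":[0,0,8],"rot":[0,0,0],"gripper":0},{"delta_pos":[0,0,25],"rot":[0,0,0],"gripper":0},{"delta_pos":[0,0,35],"rot":[0,0,0],"gripper":0},{"delta_pos":[0,0,40],"rot":[0,0,0],"gripper":0},{"delta_pos":[0,0,40],"rot":[0,0,0],"gripper":0}])

```text
time_s: 14.45
tcp_pos: [0.5691, -0.2167, 0.1981]
tcp_rot: [-3.141, -0.0, -0.039]
ft_force: [0.4, 0.2, 0.0]
opening: 0.0004
finger_force: 0.0
```

play_rows(steps=[{"delta_pos":[-16,0,0],"rot":[0,0,0],"gripper":0},{"delta_pos":[0,0,0],"rot":[0,0,0],"gripper":0},{"delta_pos":[0,0,0],"rot":[0,0,0],"gripper":0},{"delta_pos":[0,0,0],"rot":[0,0,0],"gripper":0},{"delta_pos":[0,0,0],"rot":[0,0,0],"gripper":0},{"delta_pos":[0,0,0],"rot":[0,0,0],"gripper":0},{"delta_pos":[0,0,0],"rot":[0,0,0],"gripper":0},{"delta_pos":[0,0,0],"rot":[0,0,0],"gripper":0}])

```text
time_s: 15.45
tcp_pos: [0.5531, -0.2173, 0.1966]
tcp_rot: [3.142, -0.0, -0.039]
ft_force: [0.2, -0.6, 0.4]
opening: 0.0004
finger_force: 0.0
```

```bash
python3 - <<'E'
from h import *
s=bot.get_state();p,d=bot.read_camera("wrist");print(s["time_s"],s["tcp_pos"],s["ft_force"])
i=bot.camera_info("wrist");T=np.array(i["tool_from_camera"]);W=Ro.from_euler("xyz",s["tcp_rot"]).as_matrix()
def ht(r,c):
    dd=np.median(d[r-4:r+5,c-4:c+5]);q=dd*np.linalg.inv(i["K"])@np.array([c,r,1.]);return (W@(T[:3,:3]@q+T[:3,3])+s["tcp_pos"]).round(4)
black(s,p,.050,"w6")
m=(p.max(2)<55).astype(np.uint8)
for st,ce in zip(*cv2.connectedComponentsWithStats(m)[2:]):
    if 300<st[4]<4000: print(ce.round(),ht(int(ce[1]),int(ce[0])))
i=None
p,dt=bot.read_camera("top")
for n,rc in(("power",(217.5,277.5)),("mode",(217,258.5)),("zero",(216,240)),("panel",(222,250)),("plunger",(200.3,371.3))):
    r,c=map(round,rc);dd=float(np.median(dt[r-1:r+2,c-1:c+2]));print(n,proj("top",(r/400,c/640),d=dd).round(4))
E
```

```text
15.45 [ 0.55306639 -0.21729575  0.19662144] [ 0.17333717 -0.60375432  0.38461443]
blob [ 145    0   51   50 2020] [170.1  23.9] [ 0.7019 -0.1005  0.05  ]
blob [ 177  137   56   54 2335] [204.5 163.2] [ 0.5846 -0.114   0.05  ]
blob [ 297  157   40   39 1213] [316.5 175.8] [ 0.5688 -0.2175  0.05  ]
blob [312 244  10 104 703] [316.5 298.7] [ 0.438  -0.2126  0.05  ]
blob [    0   278   311   111 20221] [196.5 332.9] [ 0.4009 -0.0812  0.05  ]
blob [  323   278   317   103 18378] [437.6 330.5] [ 0.3942 -0.3417  0.05  ]
[170.  24.] [ 0.7011 -0.1032  0.0567]
[205. 163.] [ 0.5876 -0.12    0.0688]
[316. 176.] [ 0.5693 -0.2171  0.0486]
[316. 299.] [ 0.5614 -0.2171  0.2479]
power [0.4881 0.122  0.0644]
mode [0.4891 0.1929 0.073 ]
zero [0.4911 0.2577 0.0724]
panel [0.4721 0.224  0.0541]
plunger [ 0.5253 -0.1832  0.3   ]
```

View pics/w6.png

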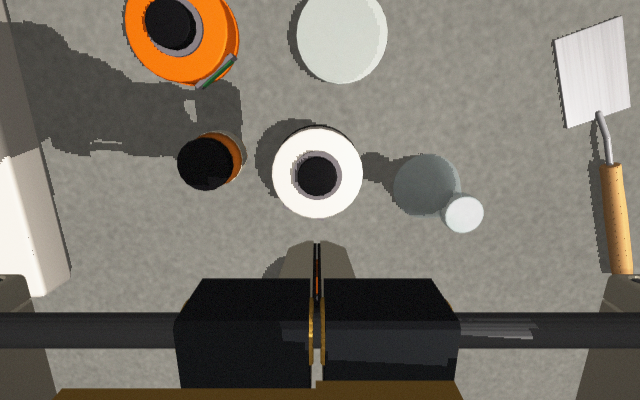

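The heights confirm the result. Power is down (64 mm), zero is back up (72 mm), mode is up (73 mm) and the plunger is down (49 mm, against 57 mm for the unpressed orange one). The timer has not moved (plunger at (316, 176)), and the arm is clear of everything.

```bash
python3 -c "
from bench import bot
print(bot.close_job())"
```

```text
the job is handed in; nothing more can be done
None
```

The job is handed in: power key pressed and down, zero key pressed right down and sprung back, and the white timer's plunger down, in that order. The square key is still up, the timer has not shifted, and the arm finished clear at about 15.5 s, before the last checks.

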